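Close the gearbox and ready the driver

TASK

Close up the model car's gearbox: seat its cover fully home on the housing's two dowels and let go of it. Then draw the driver with the longest handle out of the leaning rack, turn it upright with its bit pointing straight down, and finish still holding it steady in the gripper with the bit about 5 cm above the screw in the middle of the cover, touching nothing else. Leave the other drivers and the things on the bench where they are.

Things in the scene. Friction and masses are not known exactly. Their poses are not given: they have to be found in the camera images.
- gearbox_top (a point): middle of the open top of the fixed aluminium gearbox housing, 110 (x) x 64 (y) mm, on its rim plane 38 mm above the bench (foot plate 120 x 74 x 6 mm); z up, x along the long side. Two 7 mm steel dowels stand on the rim at x = +43 and -43 mm, y = 0; they rise 14 mm, the upper 6 mm tapering to a 2.4 mm tip.
- cover_center (a point): centre of the loose aluminium cover (about 0.16 kg), 19 mm above its underside: a plate 110 (x) x 64 (y) x 8 mm with 9.5 mm through holes at x = +43 and -43 mm and a hump on its middle, 44 (x) x 26 (y) mm, rising 30 mm above the plate: grip it across the 26 mm. Starts flat on the bench, hump up. Seated, this point is 19 mm above gearbox_top, x axes parallel, either way round.
- screw (a point): the screw, a dark disc 13 mm across in the middle of the hump's top, 38 mm above the cover's underside; moves with the cover, same axes.
- long_driver_center (a point): middle of the longest handle: 95 mm long, grey, 22 x 22 mm square with rounded edges, metal collar (18 mm) on the lowest 10 mm. z runs from bit to handle's end; x, y square to the flats. Handle's foot at z = -47.5, rests square on the rack's face; 7 mm shaft below it. About 80 g. Starts leaning 45 degrees (within 3), y level, x down and outward, z up and outward; slides out freely along its z.
- long_driver_tip (a point): the bit's end of that driver, same axes as its handle, at z = -113.5 mm from the handle's middle.
- rack: fixed driver rack, base plate 118 (x) x 226 (y) x 8 mm from x = -32 to +86 mm; origin on the bench. Its block, 34 mm thick, 60 mm deep, leans 45 degrees towards the rack's +x and has three 9 mm holes, mouths at x = 42, z = 62 mm, y = -70, 0, +70 mm. Shafts (66 mm) stand in them right through; which driver is in which hole varies.
- short_driver_center (a point): middle of the handle of another driver in the rack: handle only 56 mm long, 22 mm square; leave it. z along the driver to the handle's end.
- ball_driver_center (a point): middle of the 46 mm handle of a third driver in the rack, which ends in a 30 mm ball; leave it. z along the driver to the ball.
- oil_bottle: a small upright bottle 32 mm across, 85 mm high; origin at its underside. Leave it.
- jar: a small jar 46 mm across, 60 mm high; origin at its underside. Leave it.
- tape: a roll of black tape lying flat, 90 mm across, 19 mm high; origin at its underside. Leave it.
- battery: a grey hard-case battery pack, 47 (x) x 138 (y) x 25 mm, lying flat; origin at its underside. Leave it.
- wheel: a black model car wheel lying flat, 66 mm across, 26 mm high; origin at its underside. Leave it.
Things that resemble listed ones, but are neither listed nor needed, are in the scene too. Leave any brown look-alike of the part that bears cover_center alone.

How it is judged:
On the way, in this order (a step that is already met when the one before it is completed fails the run):
1. the cover sits fully home on the gearbox's dowels and has been let go (horizontal distance between cover_center and gearbox_top below 0.004 m and z of cover_center in the frame of gearbox_top between 0.016 and 0.0215 m and angle between the x axis of cover_center and the x axis of gearbox_top, either way round below 0.07 rad and contact force between the fingers and cover below 0.1 N), for 0.2 s.
2. the long-handled driver has been drawn right out of the rack and raised (height (world z) of long_driver_tip above 0.08 m and distance of long_driver_tip from where it was at the start of the episode above 0.08 m), for 0.1 s.
At the end, for the whole second after the job is handed in: Cover on the housing within 4 mm, 2.5 mm in height, 4 degrees; the gripper holds the long driver still, upright within 11 degrees, bit down, within 20 mm sideways of the screw and 20 to 100 mm above it; it touches neither cover, gearbox nor rack; fingers off the cover (all of step 1 and angle between long_driver_center's own z axis and vertical below 0.2 rad and horizontal distance between long_driver_tip and screw below 0.02 m and z of long_driver_tip in the frame of screw between 0.02 and 0.1 m and contact force between the fingers and long_driver above 0.5 N and contact force between long_driver and cover below 0.1 N and contact force between long_driver and gearbox below 0.1 N and contact force between long_driver and rack below 0.1 N and linear speed of long_driver below 0.03 m/s); the arm keeps its last pose, push and grip.
It fails at once if another driver is pulled out or moved by more than 25 mm (distance of any of short_driver_center, ball_driver_center from where it was at the start of the episode above 0.025 m).
It fails at once if a bystander (bottle, jar, tape, battery, wheel) is moved by more than 25 mm (distance of any of oil_bottle, jar, tape, battery, wheel from where it was at the start of the episode above 0.025 m).
It also fails if it takes over 64 s, if anything falls off the work surface, if the arm or the gripper's body presses on something with over 40 N, if the wrist force passes 120 N, or if a joint passes its speed limit or range.

ROBOT

A 6-joint arm with a two-finger parallel gripper is mounted at the origin on the work surface. World frame = base frame: x ahead of the robot, y to its left, z up, the work surface at z = 0. Lengths are in m, angles in rad, forces in N, time in s.
With the tool pointing down it reaches from about 0.35 to 0.775 m from the base axis. Payload 7.3 kg.
Tool frame: the origin (TCP) lies on the centre line of the jaws, within the pads' length; the fingertips stand ctrl.tip_reach ahead of it and the grasp point (between the pads) lies 5 mm behind it (ctrl.tip_reach is the distance from the TCP to the fingertips, in m); y points along the fingers, z is the direction in which the jaws open and shut, and the axes are right-handed (so a half turn about y gives the same grasp; the last joint's range is limited). The gripper opens to 92 mm and grips with 3 to 60 N. Pads are 19 mm wide; open, the fingers measure 130 mm over their backs; the gripper's body (75 mm by 190 mm) begins 47 mm behind the grasp point.
Start: joints at [-1.448, 0.342, 1.524, -0, 1.275, -0.146], TCP at [0.139, -0.506, 0.241] pointing down, gripper open.
Joint ranges: [-2.53, 2.53], [-0.77, 2.02], [0.04, 2.7], [-1, 4.14], [0.28, 2.66], [-3.11, 3.11]. Speed limits (rad/s): [2.57, 2.57, 3.14, 3.14, 3.14, 3.14].

INTERFACE

Orientations are given as a unit quaternion [w, x, y, z].
In Python, from rig import ctrl, imaging gives the robot as it stands.
- The arm moves only by the shell command python3 -m creep 'ROWS' [FORCE]. ROWS is text: rows parted by semicolons, each of 5 numbers parted by spaces: the closure, from -1 (fully open) to 1 (shut), so that 0 is half open, then the shift along the tool's x, y, z in units of 0.2 m (1.0 is 0.2 m), then the turn about the tool's y in units of 90 degrees (1.0 is 90 degrees). In form: claw tx ty tz roll; .... A call has exactly 10 rows; each row is the pose to reach, as a shift and turn from the pose measured when the call began, along the tool's axes at that moment; what a row does not reach only later rows make up. A row lasts 1/12 s, in which the tool goes at most 41.7 mm and 7.16 degrees, less where a joint would pass 70% of its speed; a pose out of reach is approached as far as the arm can. A call with a number of a shift or a turn outside -1 to 1 is refused whole. A call with a gripper value outside its range is refused whole. The fingers move at their own pace and stop on an object; FORCE is the grip in N (left out, the last holds). Time passes only in rows, so rows that repeat a pose let the fingers close, or fill a call up. It gives the time, the measured TCP pose, the force and the opening at its end, in the units of the state.
- ctrl.sense(): the state, without advancing time (a new reading comes with each control period).
- imaging.capture(name): name is "side" or "top"; returns a dict with "pixels" (420x560x3 uint8, red, green, blue), "fx", "fy", "cx", "cy" (pixels), "camera_from_world" (4x4, takes a point from world to camera coordinates). Camera axes: x right, y down, z forward; pixel columns grow to the right and rows downward; lengths in m; the calibration is good to about 2 mm. A picture is of the moment at which its call begins. There is no depth.
- ctrl.finish_job(): hands the job in, once; it reports no verdict.
The state is a dict: "clock": time; "joint_pos": joint angles; "qvel": joint speeds; "effort": joint torques, N m; "position": TCP position; "tcp_rot": TCP orientation; "contact_force": force on the tool from outside, world axes, zero at the start; "wrist_torque": the same for the moment, N m; "grip_width": finger opening in m.
Only numpy, scipy, OpenCV 4.12 (cv2) and the standard library are available. Lean on these libraries where they do the work, as an engineer would, in place of code of your own. Each camera call takes 0.05 s, during which the arm holds its last target.

## Working session

There is one attempt and no reset: what is moved stays moved. The work goes in short steps, Python scripts to look and compute and a shell command to move; the robot and the scene stay as the last step left them, time stands still between calls to the robot, and variables do not carry over. Pictures are saved under pics/ and viewed, and the job is handed in when it is done.

```bash
ls; mkdir -p pics
python3 - <<'E'
from rig import ctrl, imaging
import cv2
print(ctrl.sense(), ctrl.tip_reach)
for n in ("side","top"):
    c=imaging.capture(n); cv2.imwrite(f"pics/{n}0.png",c["pixels"][:,:,::-1])
    print(n,c["fx"],c["fy"],c["cx"],c["cy"],c["camera_from_world"].round(4).tolist() if hasattr(c["camera_from_world"],'round') else c["camera_from_world"])
E
```

```text
pics
{'clock': 0.0, 'joint_pos': array([-1.44802381e+00,  3.42722308e-01,  1.52501968e+00,  6.49066603e-06,
        1.27543026e+00, -1.46007961e-01]), 'qvel': array([ 0.00010719, -0.00036409,  0.00087181, -0.00125372,  0.00045494,
       -0.00167465]), 'effort': array([ 3.33624957e-03, -4.31235230e+01, -2.44218636e+01,  7.20926025e-02,
        5.60331834e-02, -1.41792975e-04]), 'position': array([ 0.13938702, -0.50574695,  0.24004425]), 'tcp_rot': array([ 0.09475045, -0.09473308,  0.70128923, -0.70017242]), 'contact_force': array([-0.39195441, -0.38285663, -0.40048796]), 'wrist_torque': array([-0.06194151, -0.03060758, -0.05097781]), 'grip_width': 0.09194391990747015} 0.014
side 496.82722199027984 496.82722199027984 282.3117838949213 210.65097287133162 [[-0.9935, -0.1135, -0.0076, 0.5404], [-0.0829, 0.7687, -0.6343, 0.0855], [0.0778, -0.6295, -0.7731, 1.1471], [0.0, 0.0, 0.0, 1.0]]
top 384.35956278925846 384.35956278925846 283.9052666729805 204.18234084273053 [[-0.0027, -0.9998, 0.0195, 0.0114], [-0.9947, 0.0007, -0.1024, 0.5572], [0.1024, -0.0197, -0.9945, 1.0824], [0.0, 0.0, 0.0, 1.0]]
```

View pics/side0.png

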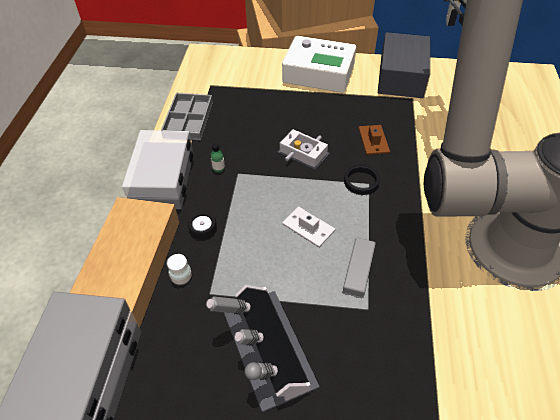

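View pics/top0.png

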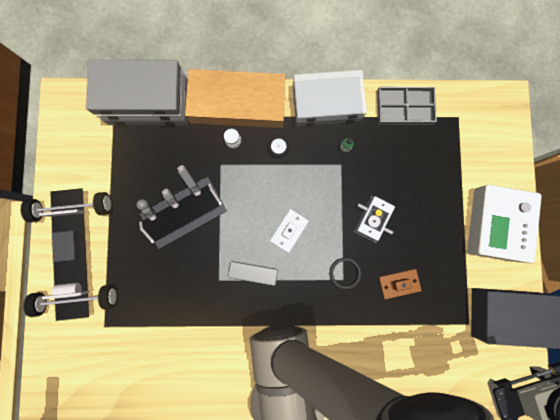

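The side view shows the cover at about (308,225), the gearbox at (304,147) and the rack at (265,340), with the longest handle nearest the gearbox at (230,303). The top view shows the cover at (290,230), the gearbox at (375,218), the brown look-alike at (400,284) and the long driver at (188,178). I'll enlarge these next.

```bash
cat > h.py <<'E'
import numpy as np, cv2
from rig import ctrl, imaging
from scipy.spatial.transform import Rotation as R
def crop(n,name,u0,v0,u1,v1,s,px=None):
    c=px if px is not None else imaging.capture(n)
    p=c["pixels"][v0:v1,u0:u1,::-1]
    p=cv2.resize(np.ascontiguousarray(p),None,fx=s,fy=s,interpolation=cv2.INTER_CUBIC)
    step=10
    for u in range((u0+step-1)//step*step,u1,step):
        cv2.line(p,(int((u-u0+.5)*s),0),(int((u-u0+.5)*s),6),(0,255,255),1); cv2.putText(p,str(u),(int((u-u0+.5)*s)-9,16),0,.35,(0,255,255),1)
    for v in range((v0+step-1)//step*step,v1,step):
        cv2.line(p,(0,int((v-v0+.5)*s)),(6,int((v-v0+.5)*s)),(0,255,255),1); cv2.putText(p,str(v),(8,int((v-v0+.5)*s)+4),0,.35,(0,255,255),1)
    cv2.imwrite(f"pics/{name}.png",p); return c
def ray(c,u,v):
    T=np.array(c["camera_from_world"]); d=np.array([(u-c["cx"])/c["fx"],(v-c["cy"])/c["fy"],1])
    return -T[:3,:3].T@T[:3,3], T[:3,:3].T@d
def atz(c,u,v,z):
    o,d=ray(c,u,v); return o+d*(z-o[2])/d[2]
def proj(c,P):
    T=np.array(c["camera_from_world"]); q=T[:3,:3]@np.array(P)+T[:3,3]
    return np.array([c["cx"]+c["fx"]*q[0]/q[2],c["cy"]+c["fy"]*q[1]/q[2]])
def tri(c1,a,c2,b):
    o1,d1=ray(c1,*a);o2,d2=ray(c2,*b)
    s=np.linalg.lstsq(np.array([d1,-d2]).T,o2-o1,rcond=None)[0]
    return (o1+d1*s[0]+o2+d2*s[1])/2, np.linalg.norm(o1+d1*s[0]-o2-d2*s[1])
def tool():
    s=ctrl.sense(); q=s["tcp_rot"]; return s["position"],R.from_quat([q[1],q[2],q[3],q[0]])
E
python3 - <<'E'
from h import *
import pickle
s=crop("side","s_cov",275,125,345,250,6); t=crop("top","t_cov",265,185,405,270,5)
crop("side","s_rack",195,275,325,415,5,s); crop("top","t_rack",130,155,235,260,6,t)
pickle.dump((s,t),open("c0.pkl","wb"))
E
```

```text
(no output)
```

View pics/s_cov.png

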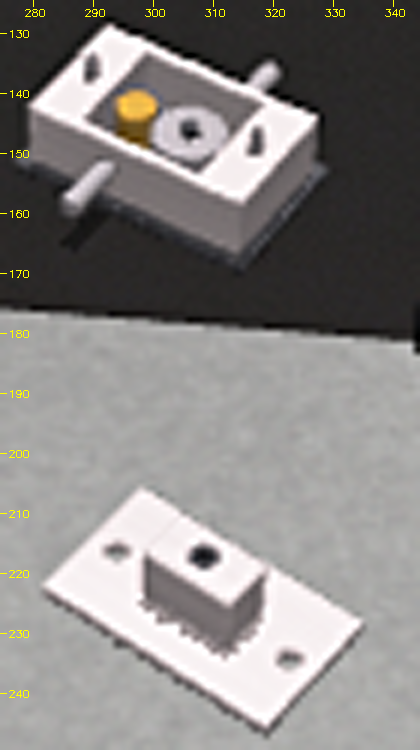

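View pics/t_cov.png

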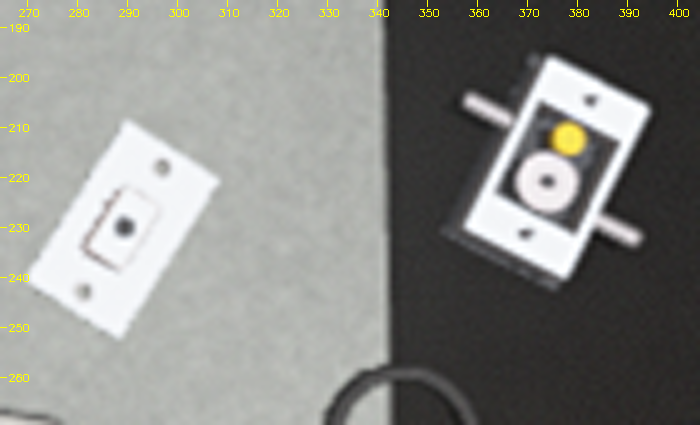

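View pics/s_rack.png

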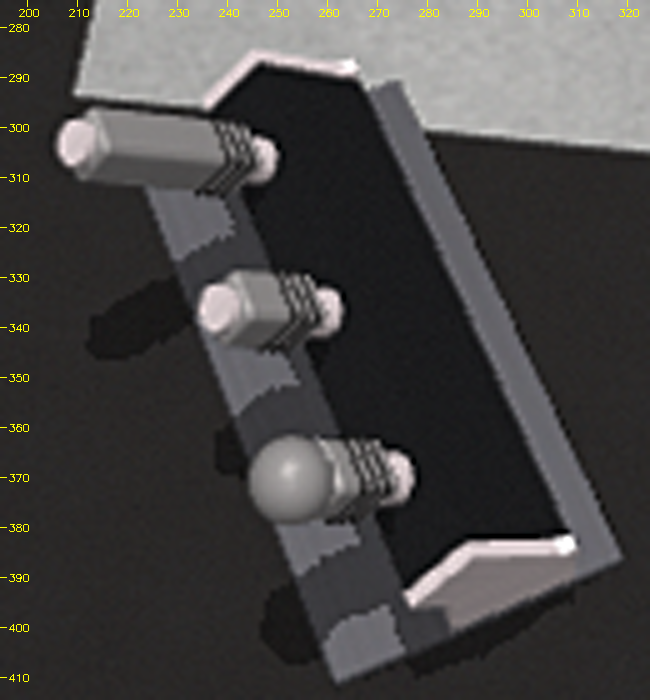

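View pics/t_rack.png

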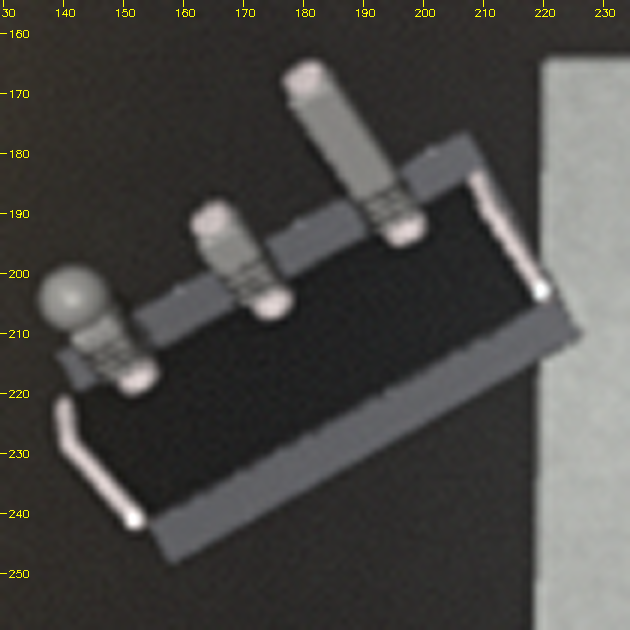

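The crops resolve all the corners. In the top view the cover plate's corners are at (290,208.5), (308.5,220.5), (289,252.5) and (270.5,240.5), and the gearbox rim's are at (374,195.5), (395,206.5), (378.5,240.5) and (357,229). The long driver sits in the rack hole nearest the mat: handle end (208,304) side and (180,167) top, collar foot (248,306) side and (197,192) top. Next I fit the poses.

```bash
cat > fit1.py <<'E'
from h import *
import pickle
from scipy.optimize import least_squares
s,t=pickle.load(open("c0.pkl","rb"))
def fit(z,ct,cs,extra=[]):
    # corners in order: order matched by clockwise in image
    P0=np.array([[55,32],[55,-32],[-55,-32],[-55,32]])/1000.
    def pts(p,L): 
        c,si=np.cos(p[2]),np.sin(p[2]); return np.array([[p[0]+c*a-si*b,p[1]+si*a+c*b,h] for a,b,h in L])
    def res(p,cams=(0,1)):
        r=[]
        L=[(a,b,z) for a,b in P0]
        for w,(c,m) in enumerate(((t,ct),(s,cs))):
            if w in cams:
                r+= [proj(c,q)-np.array(o) for q,o in zip(pts(p,L),m)]
                for (a,b,h,ot,os_) in extra:
                    o=(ot,os_)[w]
                    if o is not None: r.append(proj(c,pts(p,[(a,b,h)])[0])-np.array(o))
        return np.concatenate(r)
    c0=np.mean([atz(t,*m,z) for m in ct],0)
    d=atz(t,*ct[0],z)-atz(t,*ct[3],z)
    out=[]
    for cams in ((0,1),(0,),(1,)):
        f=least_squares(res,[c0[0],c0[1],np.arctan2(d[1],d[0])],args=(cams,)); out.append(f.x)
        print(cams,f.x.round(4),np.degrees(f.x[2]).round(2),"rms px",np.sqrt(np.mean(f.fun**2)).round(2))
    return out[0]
# corners order: +x+y, +x-y, -x-y, -x+y ; image top: left=+y, up=+x
print("cover"); fit(.008,[(290,208.5),(308.5,220.5),(289,252.5),(270.5,240.5)],[(319,246.5),(282,222),(298,205.5),(334.5,228.5)][1:]+[(319,246.5)] if 0 else [(282,222),(298,205.5),(334.5,228.5),(319,246.5)],
 [(0,0,.038,(289,229.5),(308,216.5)),(.043,0,.008,(297,217.7),(293.7,215.7)),(-.043,0,.008,(281.3,242.7),(322.7,233.7))])
print("box"); fit(.038,[(374,195.5),(395,206.5),(378.5,240.5),(357,229)],[(280,142),(292.5,128.5),(328,143.5),(314.5,158)],
 [(.043,0,.052,(382.3,204.3),(289.3,134)),(-.043,0,.052,(369.3,231.2),(316.7,146.3))])
for a,b in (((208,304),(180,167)),((250,306.3),(197.5,192.8))):
    print(tri(s,a,t,b))
E
python3 fit1.py
python3 - <<'E'
from h import *
p,r=tool(); print(p,r.as_matrix().round(4))
E
```

```text
cover
(0, 1) [ 0.4829 -0.0068 -0.5654] -32.4 rms px 0.5
(0,) [ 0.4827 -0.0055 -0.5595] -32.06 rms px 0.3
(1,) [ 0.4831 -0.0081 -0.5707] -32.7 rms px 0.45
box
(0, 1) [ 0.5167 -0.2541 -0.4811] -27.57 rms px 0.82
(0,) [ 0.5166 -0.2523 -0.4841] -27.74 rms px 0.72
(1,) [ 0.5169 -0.2572 -0.4775] -27.36 rms px 0.55
(array([0.64745177, 0.28741963, 0.1258205 ]), np.float64(0.0021096150899147983))
(array([0.58213763, 0.25188193, 0.06643471]), np.float64(0.006434948174348783))
[ 0.13943113 -0.50591865  0.24031064] [[-9.641e-01 -1.000e-04  2.656e-01]
 [-2.656e-01  9.000e-04 -9.641e-01]
 [-2.000e-04 -1.000e+00 -9.000e-04]]
```

```bash
cat >> h.py <<'E'
def plan(x,y,z,ang):
    """target TCP pos and world angle (deg, mod 180) of the jaw axis -> tx ty tz roll units"""
    p,r=tool(); M=r.as_matrix(); d=M.T@(np.array([x,y,z])-p)
    a=np.degrees(np.arctan2(M[1,2],M[0,2])); da=(ang-a+90)%180-90
    print("pos",p.round(4),"jaw",round(a,2),"tilt",np.degrees(np.arccos(-M[2,1])).round(2),"-> units",(d/.2).round(3),"roll",round(-da/90,3),"j6",ctrl.sense()["joint_pos"][5].round(2), "t",round(ctrl.sense()["clock"],2))
E
python3 -m creep '-0.2 -0.07 0 -0.06 0.03; -0.2 -0.17 0 -0.14 0.08; -0.2 -0.27 0 -0.23 0.13; -0.2 -0.38 0 -0.32 0.18; -0.2 -0.49 0 -0.41 0.23; -0.2 -0.6 0 -0.5 0.28; -0.2 -0.71 0 -0.6 0.33; -0.2 -0.82 0 -0.69 0.38; -0.2 -0.91 0 -0.76 0.43; -0.2 -1 0 -0.84 0.48' 25
python3 -c "
from h import *
plan(.4829,-.0068,.12,-122.4)"
```

```text
clock: 1.03
position: [0.2882, -0.2897, 0.2405]
tcp_rot: [-0.171, 0.171, 0.686, -0.686]
contact_force: [-0.3, 0.2, 0.7]
grip_width: 0.0553
pos [ 0.2882 -0.2897  0.2405] jaw -118.01 tilt 0.04 -> units [-0.195  0.604 -1.706] roll 0.049 j6 1.08 t 1.03
```

```bash
python3 -m creep '-0.2 -0.01 0 -0.06 0.01; -0.2 -0.02 0 -0.16 0.02; -0.2 -0.03 0 -0.28 0.03; -0.2 -0.05 0 -0.4 0.04; -0.2 -0.06 0 -0.52 0.05; -0.2 -0.07 0 -0.64 0.05; -0.2 -0.08 0 -0.76 0.05; -0.2 -0.09 0 -0.87 0.05; -0.2 -0.1 0 -0.95 0.05; -0.2 -0.11 0 -1 0.05'
python3 -c "
from h import *
plan(.4829,-.0068,.12,-122.4)"
```

```text
clock: 1.87
position: [0.4021, -0.122, 0.2406]
tcp_rot: [-0.198, 0.197, 0.679, -0.679]
contact_force: [-0.0, -0.5, 0.3]
grip_width: 0.055
pos [ 0.4021 -0.122   0.2406] jaw -122.42 tilt 0.06 -> units [-0.032  0.603 -0.702] roll -0.0 j6 1.66 t 1.87
```

```bash
python3 -m creep '-0.2 0 0.03 -0.08 0; -0.2 -0.01 0.1 -0.18 0; -0.2 -0.01 0.18 -0.3 0; -0.2 -0.02 0.27 -0.42 0; -0.2 -0.02 0.36 -0.53 0; -0.2 -0.03 0.45 -0.61 0; -0.2 -0.03 0.52 -0.67 0; -0.2 -0.03 0.57 -0.7 0; -0.2 -0.03 0.6 -0.7 0; -0.2 -0.03 0.6 -0.7 0'
python3 -c "
from h import *
plan(.4829,-.0068,.026,-122.4)
c=crop('side','s1',260,150,370,270,5); crop('top','t1',240,180,340,270,5)
"
```

```text
clock: 2.7
position: [0.4814, -0.0071, 0.1196]
tcp_rot: [-0.198, 0.196, 0.679, -0.679]
contact_force: [0.5, -0.7, 0.4]
grip_width: 0.0551
pos [ 0.4814 -0.0071  0.1196] jaw -122.4 tilt 0.16 -> units [-0.007  0.468 -0.006] roll -0.0 j6 1.96 t 2.7
```

View pics/s1.png

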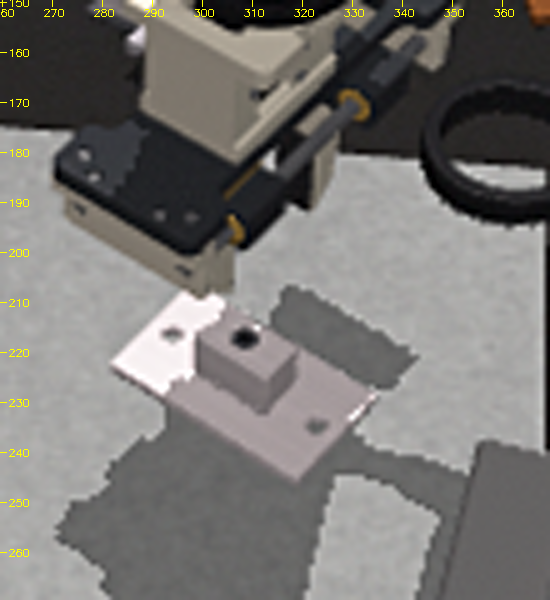

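The cover lies square between the fingers with its hump at (308,225), and the battery at (350,260) is well clear. I'll descend and close.

```bash
python3 -m creep '-0.2 -0.01 0.04 -0.01 0; -0.2 -0.01 0.12 -0.01 0; -0.2 -0.01 0.22 -0.01 0; -0.2 -0.01 0.32 -0.01 0; -0.2 -0.01 0.4 -0.01 0; -0.2 -0.01 0.45 -0.01 0; -0.2 -0.01 0.47 -0.01 0; -0.2 -0.01 0.47 -0.01 0; 0.2 -0.01 0.47 -0.01 0; 0.6 -0.01 0.47 -0.01 0' 25
python3 -m creep '1 0 0 0 0; 1 0 0 0 0; 1 0 0 0 0; 1 0 0 0 0; 1 0 -0.02 0 0; 1 0 -0.06 0 0; 1 0 -0.13 0 0; 1 0 -0.2 0 0; 1 0 -0.25 0 0; 1 0 -0.25 0 0' 25
python3 -c "
from h import *
plan(.5167,-.2541,.12,-117.57)
c=crop('side','s2',240,130,370,250,5); crop('top','t2',230,180,350,270,5)
"
```

```text
clock: 3.63
position: [0.4857, -0.0072, 0.028]
tcp_rot: [-0.197, 0.198, 0.679, -0.679]
contact_force: [0.1, 0.0, 0.4]
grip_width: 0.0462
clock: 4.47
position: [0.4868, -0.0073, 0.0802]
tcp_rot: [-0.196, 0.2, 0.679, -0.678]
contact_force: [0.5, 0.5, -1.8]
grip_width: 0.0257
pos [ 0.4868 -0.0073  0.0802] jaw -122.46 tilt 0.33 -> units [-0.789 -0.198  0.96 ] roll -0.054 j6 1.96 t 4.47
```

View pics/s2.png

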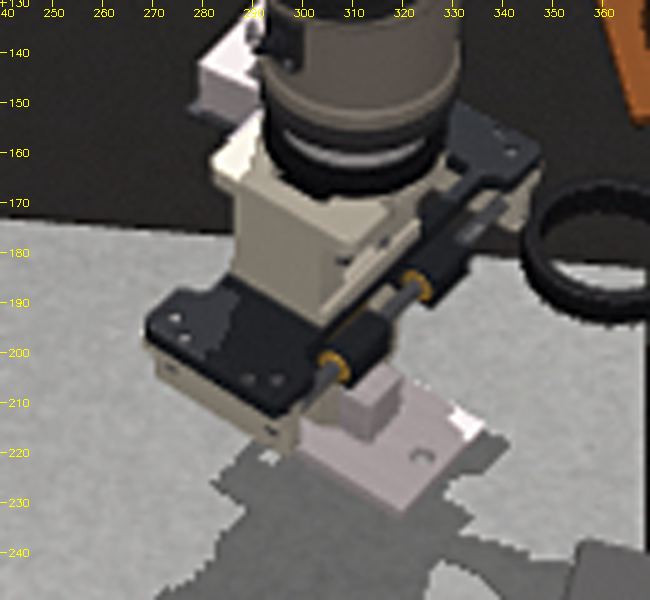

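View pics/t2.png

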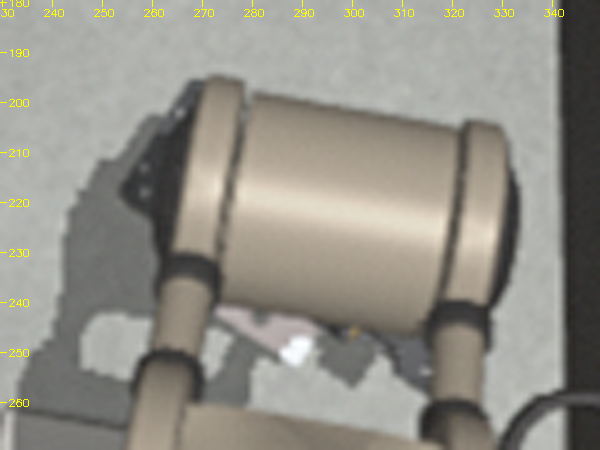

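Both views show the cover held level. In the side view the visible hole is at about (323.7,220.5) and the plate's near corner at (320,232.5). I'll use these to work out where the cover sits in the grip.

Run:
```python
from h import *
import pickle
s,t=pickle.load(open("c0.pkl","rb"))
p,r=tool(); M=r.as_matrix()
print(M.round(4))
x=-M[:,0]; y=np.cross([0,0,1],x)
# measured at plate-top height
for z in (.059,.0605,.062):
    h=atz(s,323.7,220.5,z)-p; k=atz(s,320,232.5,z)-p; b=atz(s,335.8,215.2,z)-p
    print(z,"hole cov x,y",(h@x+.043)*1e3,(h@y)*1e3," corner(-55,+32)",(k@x+.055)*1e3,(k@y-.032)*1e3,"corner(-55,-32)",(b@x+.055)*1e3,(b@y+.032)*1e3)
```

```text
[[-8.438e-01  2.800e-03 -5.367e-01]
 [ 5.367e-01  3.000e-04 -8.438e-01]
 [-2.200e-03 -1.000e+00 -1.700e-03]]
0.059 hole cov x,y -1.2060546548245676 -2.0341638479279824  corner(-55,+32) -2.7543161841795603 -1.3563960485026907 corner(-55,-32) -1.7418191267736804 0.193198039430513
0.0605 hole cov x,y -1.8307873432979738 -1.0233932178560063  corner(-55,+32) -3.356115015190855 -0.4009408009444104 corner(-55,-32) -2.3453318650006674 1.25436638564249
0.062 hole cov x,y -2.4555200317713313 -0.012622587783998749  corner(-55,+32) -3.9579138462021644 0.5545144466139948 corner(-55,-32) -2.948844603227717 2.315534731854554
```

```bash
python3 -c "
from h import *
plan(.5191,-.2553,.12,-117.6)"
python3 -m creep '1 -0.04 -0.05 0.04 0; 1 -0.12 -0.1 0.13 -0.01; 1 -0.21 -0.15 0.25 -0.02; 1 -0.32 -0.2 0.38 -0.03; 1 -0.43 -0.2 0.52 -0.04; 1 -0.54 -0.2 0.66 -0.05; 1 -0.64 -0.2 0.79 -0.05; 1 -0.72 -0.2 0.89 -0.05; 1 -0.77 -0.2 0.95 -0.05; 1 -0.78 -0.2 0.97 -0.05' 25
python3 -c "
from h import *
plan(.5191,-.2553,.1,-117.6)"
```

```text
pos [ 0.4856 -0.0072  0.0783] jaw -122.46 tilt 0.16 -> units [-0.808 -0.208  0.957] roll -0.054 j6 1.96 t 4.57
clock: 5.4
position: [0.5128, -0.2568, 0.1173]
tcp_rot: [-0.171, 0.172, 0.686, -0.686]
contact_force: [-0.5, -0.1, -1.9]
grip_width: 0.026
pos [ 0.5128 -0.2568  0.1173] jaw -118.1 tilt 0.12 -> units [-0.024  0.087 -0.021] roll -0.006 j6 1.46 t 5.4
```

```bash
python3 -m creep '1 -0.01 0.01 -0.01 0; 1 -0.02 0.03 -0.02 -0.006; 1 -0.02 0.06 -0.02 -0.006; 1 -0.02 0.08 -0.02 -0.006; 1 -0.02 0.09 -0.02 -0.006; 1 -0.02 0.09 -0.02 -0.006; 1 -0.02 0.09 -0.02 -0.006; 1 -0.02 0.09 -0.02 -0.006; 1 -0.02 0.09 -0.02 -0.006; 1 -0.02 0.09 -0.02 -0.006' 25
python3 -c "
from h import *
plan(.5184,-.2550,.1,-117.6)
c=crop('side','s3',255,80,355,180,6); crop('top','t3',330,170,430,260,6)
p,r=tool();print(p)
"
```

```text
clock: 6.23
position: [0.5183, -0.2552, 0.0996]
tcp_rot: [-0.168, 0.169, 0.687, -0.686]
contact_force: [0.7, -0.0, -2.2]
grip_width: 0.0258
pos [ 0.5183 -0.2552  0.0996] jaw -117.57 tilt 0.14 -> units [ 0.    -0.002 -0.001] roll 0.0 j6 1.46 t 6.23
[ 0.51828367 -0.25520646  0.09950364]
```

View pics/s3.png

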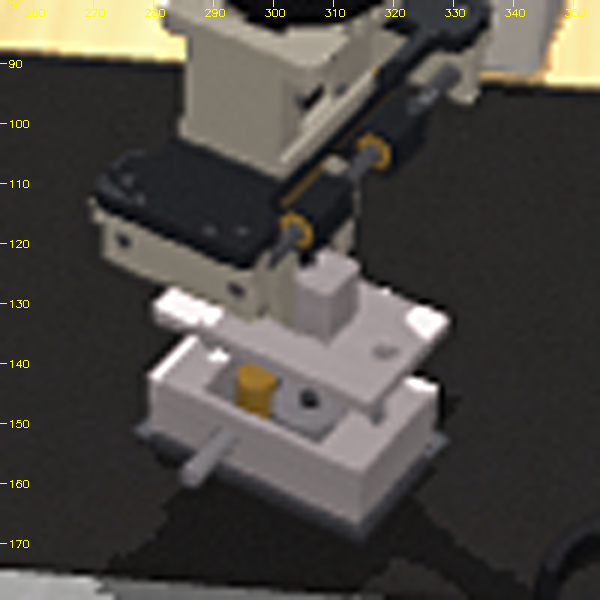

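View pics/t3.png

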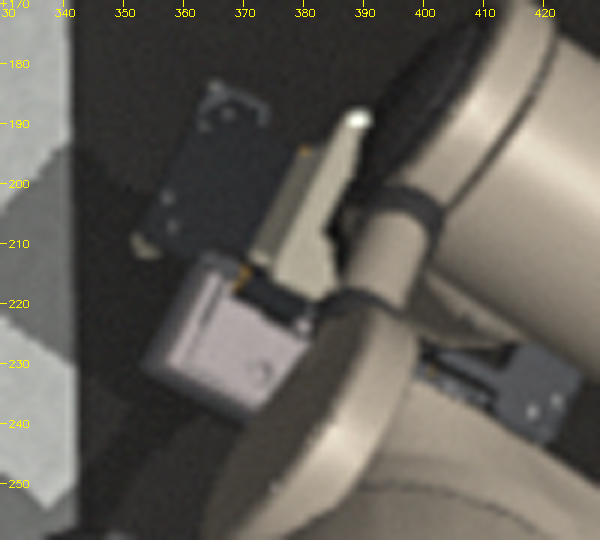

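Both views show the cover about 2 cm above the dowels. In the side view its plate corners are at about (329,132.8), (317,147) and (279.7,130.5), and the near hole is at (318.3,138). I'll check the offset from the gearbox within each single camera.

Run:
```python
from h import *
import pickle
s,t=pickle.load(open("c0.pkl","rb"))
L={"+-":(.055,-.032),"-- right":(-.055,-.032),"-+ near":(-.055,.032),"++ left":(.055,.032),"hole-":(-.043,0)}
for nm,c,b in (("side",s,(.5169,-.2572,-.4790)),("top",t,(.5166,-.2523,-.4830))):
  for z in (.078,.080,.082):
    print(nm,z,{k:proj(c,[b[0]+np.cos(b[2])*a-np.sin(b[2])*d,b[1]+np.sin(b[2])*a+np.cos(b[2])*d,z]).round(1).tolist() for k,(a,d) in L.items()})
```

```text
side 0.078 {'+-': [292.7, 117.4], '-- right': [328.2, 132.7], '-+ near': [315.3, 147.0], '++ left': [279.2, 130.9], 'hole-': [317.8, 138.0]}
side 0.08 {'+-': [292.7, 116.8], '-- right': [328.3, 132.2], '-+ near': [315.3, 146.4], '++ left': [279.2, 130.3], 'hole-': [317.9, 137.4]}
side 0.082 {'+-': [292.7, 116.3], '-- right': [328.3, 131.6], '-+ near': [315.4, 145.8], '++ left': [279.2, 129.7], 'hole-': [317.9, 136.8]}
top 0.078 {'+-': [398.3, 204.7], '-- right': [381.0, 240.0], '-+ near': [360.2, 229.2], '++ left': [377.7, 194.1], 'hole-': [372.5, 230.7]}
top 0.08 {'+-': [398.5, 204.6], '-- right': [381.2, 240.0], '-+ near': [360.3, 229.2], '++ left': [377.9, 194.0], 'hole-': [372.7, 230.7]}
top 0.082 {'+-': [398.7, 204.6], '-- right': [381.4, 240.0], '-+ near': [360.5, 229.1], '++ left': [378.1, 193.9], 'hole-': [372.9, 230.7]}
```

```bash
python3 -c "
from h import *
plan(.5197,-.2549,.076,-117.5)"
python3 -m creep '1 -0.006 0.02 -0.003 0; 1 -0.006 0.04 -0.003 0; 1 -0.006 0.06 -0.003 0; 1 -0.006 0.08 -0.003 0; 1 -0.006 0.1 -0.003 0; 1 -0.006 0.11 -0.003 0; 1 -0.006 0.12 -0.003 0; 1 -0.006 0.12 -0.003 0; 1 -0.006 0.12 -0.003 0; 1 -0.006 0.12 -0.003 0' 25
python3 -c "
from h import *
plan(.5197,-.2549,.066,-117.5)
c=crop('side','s4',255,80,355,180,6); crop('top','t4',330,170,430,260,6)
"
```

```text
pos [ 0.5183 -0.2552  0.0995] jaw -117.57 tilt 0.14 -> units [-0.005  0.118 -0.004] roll -0.001 j6 1.46 t 6.33
clock: 7.17
position: [0.5198, -0.2553, 0.0757]
tcp_rot: [-0.168, 0.169, 0.687, -0.686]
contact_force: [-0.2, 0.5, -3.3]
grip_width: 0.0258
pos [ 0.5198 -0.2553  0.0757] jaw -117.57 tilt 0.15 -> units [ 0.001  0.048 -0.002] roll -0.001 j6 1.46 t 7.17
```

View pics/s4.png

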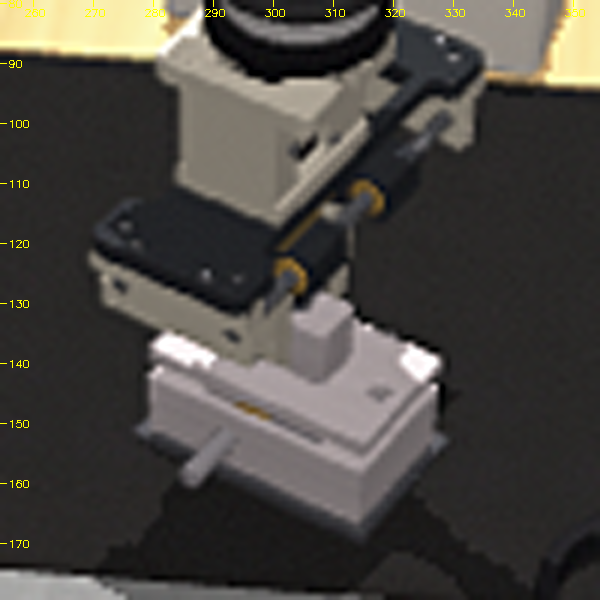

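View pics/t4.png

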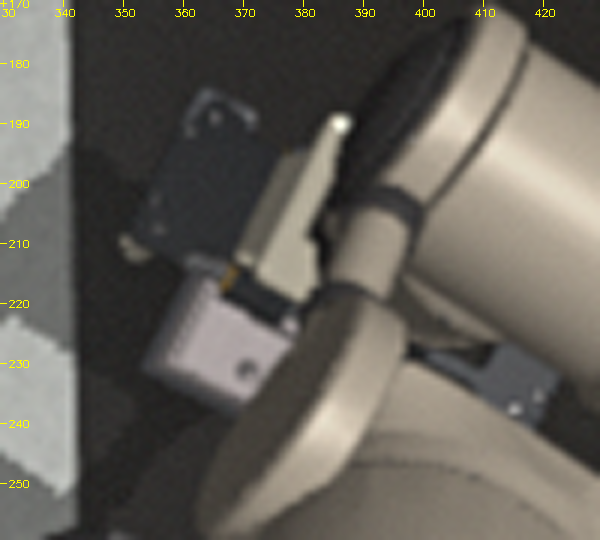

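The dowel shows inside the near hole at side (318,145) and the force is still only the cover's weight. I'll go on down.

```bash
python3 -m creep '1 0 0.01 0 0; 1 0 0.02 0 0; 1 0 0.03 0 0; 1 0 0.035 0 0; 1 0 0.04 0 0; 1 0 0.045 0 0; 1 0 0.05 0 0; 1 0 0.05 0 0; 1 0 0.05 0 0; 1 0 0.05 0 0' 25
python3 -c "
from h import *
plan(.5197,-.2549,.066,-117.5)
c=crop('side','s5',255,80,355,180,6)
"
```

```text
clock: 8.1
position: [0.5198, -0.2553, 0.0666]
tcp_rot: [-0.167, 0.17, 0.687, -0.687]
contact_force: [-2.0, 2.3, 4.6]
grip_width: 0.0259
pos [ 0.5198 -0.2553  0.0666] jaw -117.57 tilt 0.17 -> units [ 0.001  0.003 -0.002] roll -0.001 j6 1.46 t 8.1
```

View pics/s5.png

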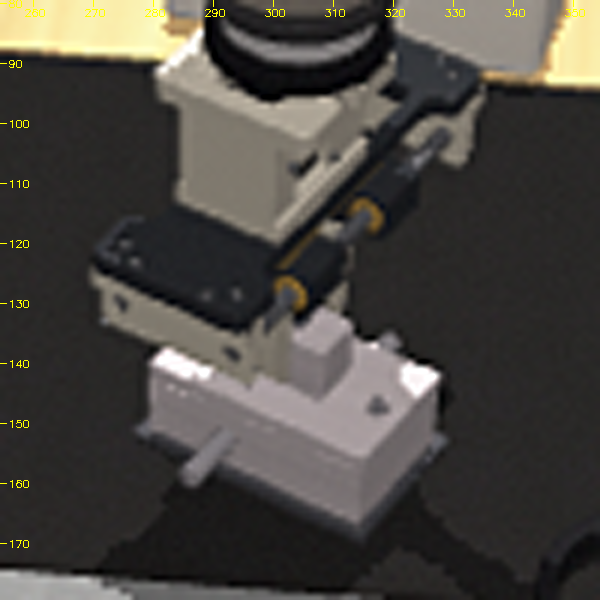

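The cover is nearly flush, the dowel stands up through the hole at (317.5,146.5), and the upward force shows contact. I'll press a little more, then release and rise.

```bash
python3 -m creep '1 0 0.005 0 0; 1 0 0.01 0 0; 1 0 0.015 0 0; 1 0 0.015 0 0; 0.6 0 0.01 0 0; 0.2 0 0.005 0 0; -0.2 0 0 0 0; -0.2 0 0 0 0; -0.2 0 0 0 0; -0.2 0 0 0 0' 25
python3 -m creep '-0.2 0 -0.03 0 0; -0.2 0 -0.1 0 0; -0.2 0 -0.2 0 0; -0.2 0 -0.3 0 0; -0.2 0 -0.42 0 0; -0.2 0 -0.54 0.02 0; -0.2 0 -0.64 0.04 0; -0.2 0 -0.72 0.06 0; -0.2 0 -0.77 0.06 0; -0.2 0 -0.8 0.06 0'
python3 -c "
from h import *
plan(.5197,-.2549,.066,-117.5)
c=crop('side','s6',255,80,355,180,6)
c=crop('top','t6',330,170,430,260,6)
"
```

```text
clock: 8.98
position: [0.5198, -0.2553, 0.0663]
tcp_rot: [-0.168, 0.169, 0.687, -0.687]
contact_force: [-0.2, -0.7, -0.2]
grip_width: 0.0528
clock: 9.82
position: [0.5141, -0.2662, 0.2279]
tcp_rot: [0.167, -0.17, -0.687, 0.687]
contact_force: [-0.2, -0.4, -1.1]
grip_width: 0.0548
pos [ 0.5141 -0.2662  0.2279] jaw -117.59 tilt 0.26 -> units [ 0.005  0.809 -0.062] roll -0.001 j6 1.44 t 9.82
```

View pics/s6.png

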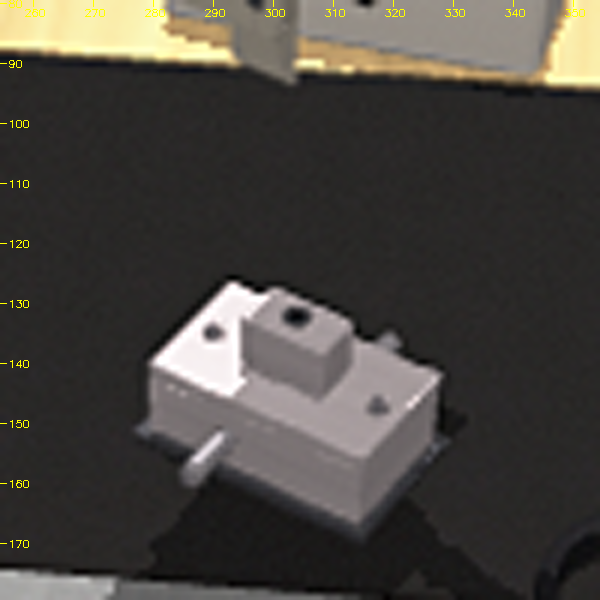

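View pics/t6.png

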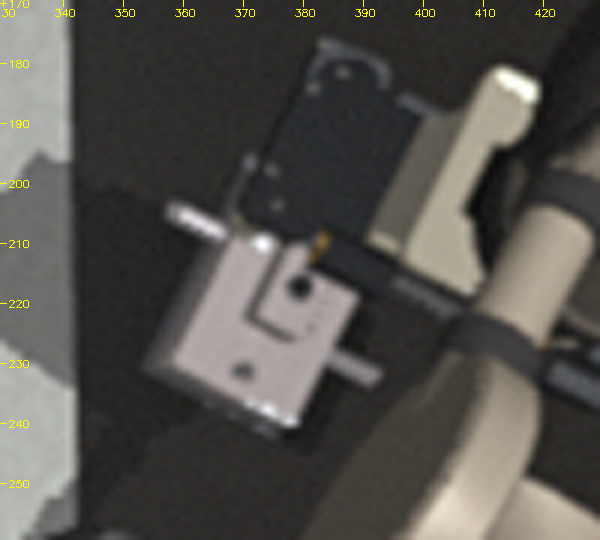

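The cover sits flush with both dowels in their holes: side (289.7,135.2) and (317.2,147), screw at side (303.5,132.3) and top (379.5,217). Now I fit the rack and the long driver.

```bash
cat > fit2.py <<'E'
from h import *
import pickle
from scipy.optimize import least_squares
s,t=pickle.load(open("c0.pkl","rb"))
k=2**-.5
def drv(y,l): return (.042+k*l,y,.062+k*l)
obs=[((-.032,-.113,.008),(226.2,209.5),(274.1,290.9)),((-.032,.113,.008),(158.2,248.3),(318.5,385.5)),((.086,-.113,.008),(207,176.7),None),((.086,.113,.008),None,(261.9,411.5)),
 (drv(-.07,.095),(180.3,167.8),(209.5,302.9)),(drv(0,.056),(164.8,191.5),(238.1,336.1))]
W=lambda p,q: np.array([p[0]+np.cos(p[2])*q[0]-np.sin(p[2])*q[1],p[1]+np.sin(p[2])*q[0]+np.cos(p[2])*q[1],q[2]])
def res(p,cams):
    r=[]
    for q,a,b in obs:
        if a and 0 in cams: r.append(proj(t,W(p,q))-a)
        if b and 1 in cams: r.append(proj(s,W(p,q))-b)
    return np.concatenate(r)
for cams in ((0,1),(0,),(1,)):
    f=least_squares(res,[.54,.27,.5],args=(cams,)); p=f.x
    print(cams,p.round(4),np.degrees(p[2]).round(2),np.sqrt(np.mean(f.fun**2)).round(2))
    if len(cams)==2: print(f.fun.reshape(-1,2).round(1).tolist())
    for l in (0,.0475,.0655,.0695,.095): print("  long at",l,W(p,drv(-.07,l)).round(4))
print("screw tri",tri(s,(303.5,132.3),t,(379.5,217)),atz(s,303.5,132.3,.076),atz(t,379.5,217,.076))
print(tri(s,(209.5,302.9),t,(180.3,167.8)))
E
python3 fit2.py
```

```text
(0, 1) [0.5146 0.2919 0.5217] 29.89 0.58
[[0.4, 0.2], [-0.9, -0.4], [-0.0, 0.3], [0.9, 0.9], [0.1, -1.5], [-0.4, 0.5], [0.0, -0.2], [0.8, -0.4], [-0.0, -0.4], [0.5, -0.2]]
  long at 0 [0.5859 0.2521 0.062 ]
  long at 0.0475 [0.615  0.2689 0.0956]
  long at 0.0655 [0.6261 0.2752 0.1083]
  long at 0.0695 [0.6285 0.2766 0.1111]
  long at 0.095 [0.6441 0.2856 0.1292]
(0,) [0.5138 0.2923 0.519 ] 29.73 0.46
  long at 0 [0.5849 0.2524 0.062 ]
  long at 0.0475 [0.6141 0.269  0.0956]
  long at 0.0655 [0.6252 0.2753 0.1083]
  long at 0.0695 [0.6276 0.2767 0.1111]
  long at 0.095 [0.6433 0.2857 0.1292]
(1,) [0.5151 0.2916 0.5239] 30.02 0.6
  long at 0 [0.5865 0.252  0.062 ]
  long at 0.0475 [0.6156 0.2688 0.0956]
  long at 0.0655 [0.6266 0.2752 0.1083]
  long at 0.0695 [0.629  0.2766 0.1111]
  long at 0.095 [0.6446 0.2856 0.1292]
screw tri (array([ 0.51654886, -0.25204136,  0.08080862]), np.float64(0.0008277030512784815)) [ 0.51731006 -0.25746704  0.076     ] [ 0.51646599 -0.25333452  0.076     ]
(array([0.64475946, 0.28601431, 0.12800055]), np.float64(0.0018975019976161256))
```

The screw is at about (0.517,-0.2545) and the long driver's axis is known to about 1 mm. I plan to grip it 22 mm above mid-handle (l = 69.5 mm from the rack face) with the jaw axis along the rack's y. Then I'll draw it almost out and use the hole's mouth as a stop while the handle moves on an arc, so the driver pivots upright in the jaws.

```bash
python3 -c "
from h import *
plan(.6285,.2766,.2,-60.1)"
python3 -m creep '-0.2 -0.02 0 -0.1 -0.03; -0.2 -0.05 0 -0.2 -0.1; -0.2 -0.09 0 -0.32 -0.17; -0.2 -0.13 0 -0.44 -0.24; -0.2 -0.17 0 -0.56 -0.31; -0.2 -0.21 0 -0.66 -0.38; -0.2 -0.25 0 -0.76 -0.45; -0.2 -0.28 0 -0.85 -0.52; -0.2 -0.3 0 -0.93 -0.59; -0.2 -0.33 0 -1 -0.64'
python3 -c "
from h import *
plan(.6285,.2766,.2,-60.1)"
```

```text
pos [ 0.5141 -0.2659  0.227 ] jaw -117.57 tilt 0.22 -> units [ 0.749  0.135 -2.669] roll -0.639 j6 1.44 t 9.92
clock: 10.75
position: [0.6652, -0.1174, 0.2254]
tcp_rot: [0.186, -0.185, 0.682, -0.682]
contact_force: [-0.5, -1.1, 0.9]
grip_width: 0.055
pos [ 0.6652 -0.1174  0.2254] jaw -59.58 tilt 0.05 -> units [-0.839  0.128 -1.792] roll 0.006 j6 0.75 t 10.75
```

```bash
python3 -m creep '-0.2 -0.04 0 -0.1 0; -0.2 -0.09 0 -0.22 0; -0.2 -0.14 0 -0.33 0; -0.2 -0.19 0 -0.44 0; -0.2 -0.24 0 -0.54 0; -0.2 -0.29 0 -0.64 0; -0.2 -0.34 0 -0.74 0; -0.2 -0.38 0 -0.83 0; -0.2 -0.42 0 -0.9 0; -0.2 -0.45 0 -0.95 0.006'
python3 -c "
from h import *
plan(.6285,.2766,.2,-60.1)"
```

```text
clock: 11.58
position: [0.646, 0.094, 0.2241]
tcp_rot: [0.182, -0.183, 0.684, -0.683]
contact_force: [0.7, -0.6, 0.6]
grip_width: 0.0551
pos [0.646  0.094  0.2241] jaw -60.05 tilt 0.1 -> units [-0.38   0.122 -0.835] roll 0.001 j6 1.07 t 11.58
```

```bash
python3 -m creep '-0.2 -0.03 0 -0.08 0; -0.2 -0.08 0.02 -0.2 0; -0.2 -0.14 0.04 -0.32 0; -0.2 -0.2 0.06 -0.45 0; -0.2 -0.26 0.08 -0.57 0; -0.2 -0.31 0.1 -0.68 0; -0.2 -0.35 0.12 -0.76 0; -0.2 -0.37 0.12 -0.81 0; -0.2 -0.38 0.12 -0.835 0; -0.2 -0.38 0.12 -0.835 0'
python3 -c "
from h import *
plan(.6285,.2766,.106,-60.1)
crop('side','s7',180,230,330,350,5); crop('top','t7',130,130,250,250,5)"
```

```text
clock: 12.42
position: [0.6281, 0.2774, 0.1998]
tcp_rot: [0.182, -0.184, 0.683, -0.683]
contact_force: [-0.2, -1.1, 0.7]
grip_width: 0.0551
pos [0.6281 0.2774 0.1998] jaw -59.98 tilt 0.14 -> units [-0.     0.469  0.005] roll 0.001 j6 1.35 t 12.42
```

View pics/s7.png

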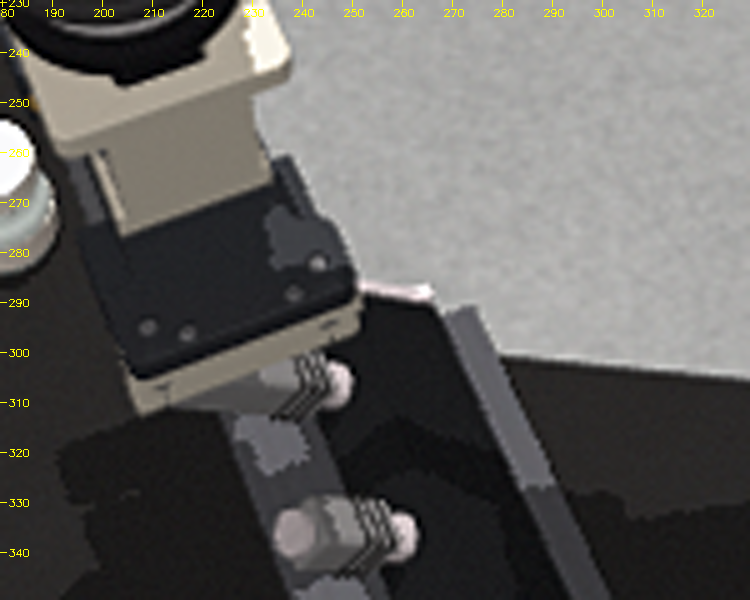

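View pics/t7.png

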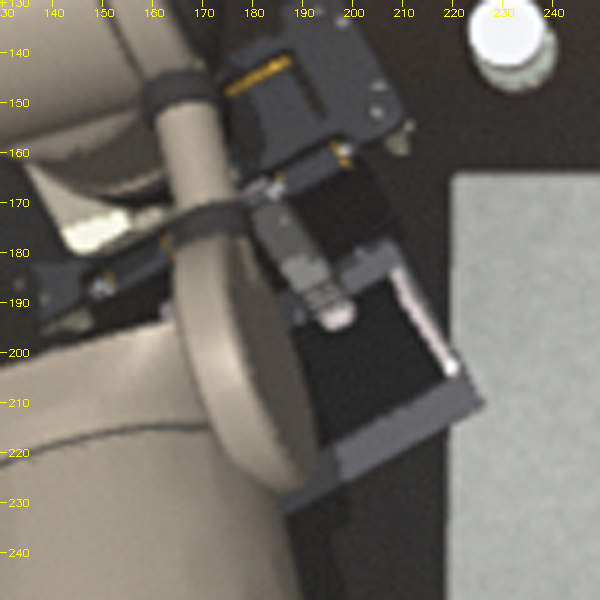

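The handle runs centrally between the fingers (collar at top (198,192)) and the jar at top (230,140) is clear. I'll descend and close.

```bash
python3 -m creep '-0.2 0 0.03 0.005 0; -0.2 0 0.1 0.005 0; -0.2 0 0.2 0.005 0; -0.2 0 0.3 0.005 0; -0.2 0 0.39 0.005 0; -0.2 0 0.45 0.005 0; -0.2 0 0.47 0.005 0; -0.2 0 0.47 0.005 0; 0.2 0 0.47 0.005 0; 0.6 0 0.47 0.005 0' 12
python3 -m creep '0.6 0 0 0 0; 1 0 0 0 0; 1 0 0 0 0; 1 0 0 0 0; 1 0 0 0 0; 1 0 0 0 0; 1 0 0 0 0; 1 0 0 0 0; 1 0 0 0 0; 1 0 0 0 0' 12
python3 -c "
from h import *
plan(.6285,.2766,.106,-60.1)
crop('side','s8',180,230,330,350,5); crop('top','t8',130,130,250,250,5)"
```

```text
clock: 13.35
position: [0.6299, 0.275, 0.1079]
tcp_rot: [0.183, -0.182, 0.683, -0.683]
contact_force: [0.4, -0.4, -0.2]
grip_width: 0.0466
clock: 14.18
position: [0.6301, 0.2755, 0.1083]
tcp_rot: [0.183, -0.182, 0.684, -0.683]
contact_force: [0.1, 5.5, 3.5]
grip_width: 0.0225
pos [0.6301 0.2755 0.1083] jaw -60.09 tilt 0.16 -> units [ 0.005  0.011 -0.009] roll 0.0 j6 1.35 t 14.18
```

View pics/s8.png

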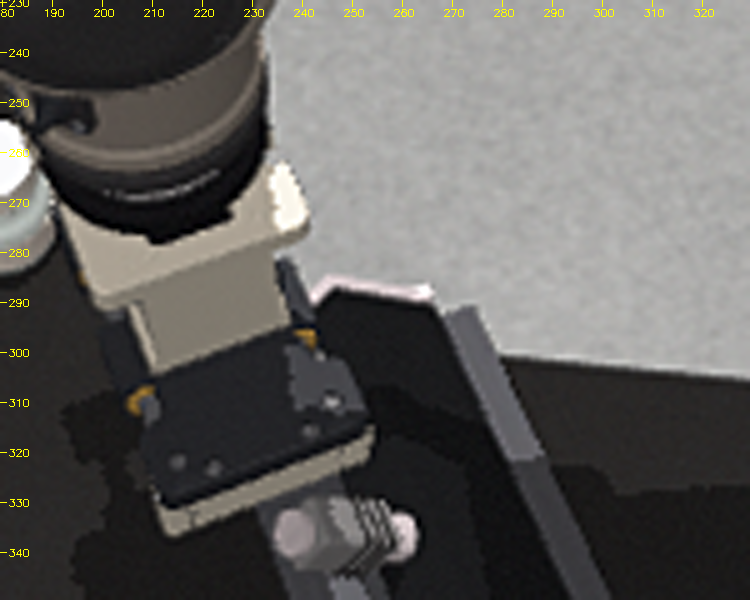

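View pics/t8.png

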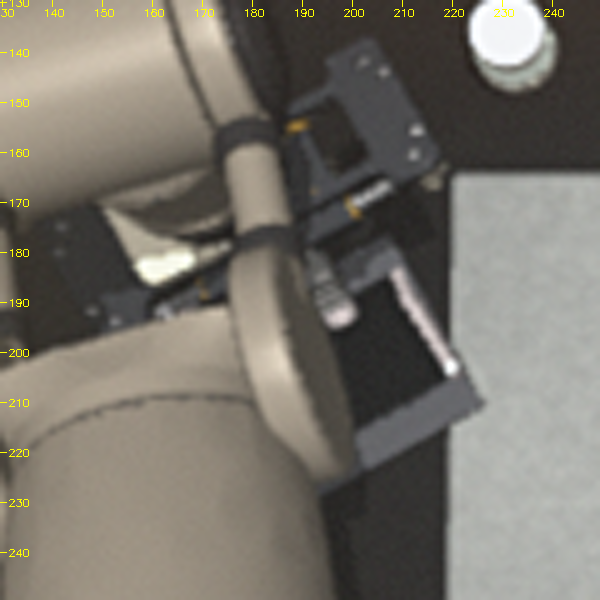

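It's gripped at 22.5 mm. I'll draw it along the 45° axis, leaving about 6 mm of shaft in the hole.

```bash
python3 -m creep '1 -0.01 -0.01 0 0; 1 -0.03 -0.03 0 0; 1 -0.06 -0.06 0 0; 1 -0.09 -0.09 0 0; 1 -0.12 -0.12 0 0; 1 -0.15 -0.15 0 0; 1 -0.18 -0.18 0 0; 1 -0.2 -0.2 0 0; 1 -0.21 -0.21 0 0; 1 -0.21 -0.21 0 0' 12
python3 -c "
from h import *
plan(.6301,.2755,.1083,-60.1)
crop('side','s9',180,230,330,350,5); crop('top','t9',130,130,250,250,5)"
```

```text
clock: 15.12
position: [0.6671, 0.2962, 0.1505]
tcp_rot: [0.184, -0.181, 0.683, -0.683]
contact_force: [0.1, 0.8, -0.5]
grip_width: 0.0219
pos [0.6671 0.2962 0.1505] jaw -60.1 tilt 0.19 -> units [ 0.213  0.21  -0.003] roll 0.0 j6 1.36 t 15.12
```

View pics/s9.png

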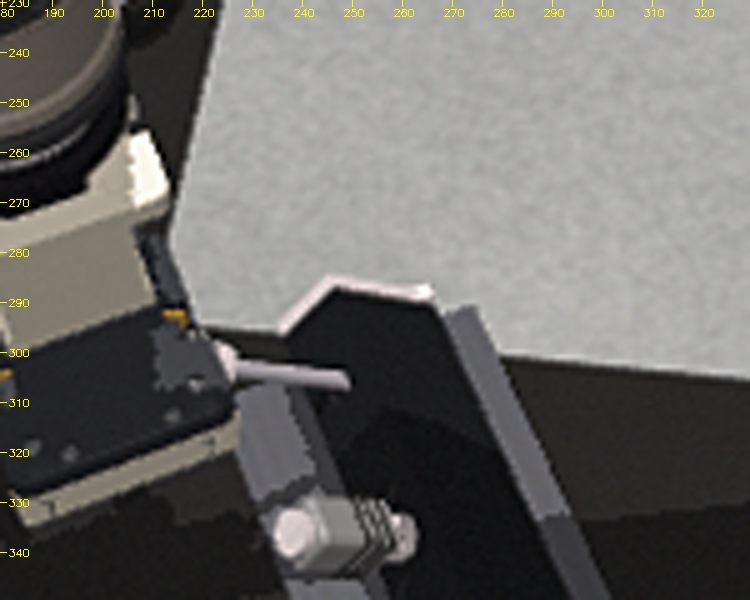

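View pics/t9.png

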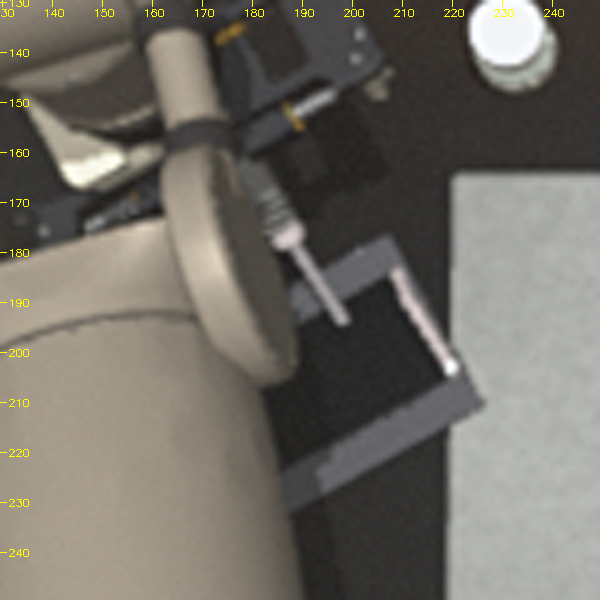

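The side view shows the shaft still entering the hole at (228–249,305), about 6 mm deep by the distance drawn. I'll start the arc with a small extra draw, rotating from 45° to about 20°.

```bash
python3 -m creep '1 -0.005 -0.005 0 0; 1 0.015 -0.027 0 0; 1 0.04 -0.045 0 0; 1 0.065 -0.064 0 0; 1 0.09 -0.083 0 0; 1 0.12 -0.1 0 0; 1 0.15 -0.12 0 0; 1 0.19 -0.14 0 0; 1 0.22 -0.154 0 0; 1 0.245 -0.164 0 0' 12
python3 -c "
from h import *
plan(.6671,.2962,.1505,-60.1)
crop('side','s10',180,230,330,350,5); crop('top','t10',130,130,250,250,5)"
```

```text
clock: 16.05
position: [0.6235, 0.2713, 0.1837]
tcp_rot: [0.184, -0.181, 0.684, -0.683]
contact_force: [0.3, 3.6, -0.1]
grip_width: 0.0226
pos [0.6235 0.2713 0.1837] jaw -60.09 tilt 0.2 -> units [-0.25   0.167  0.001] roll 0.0 j6 1.35 t 16.05
```

View pics/s10.png

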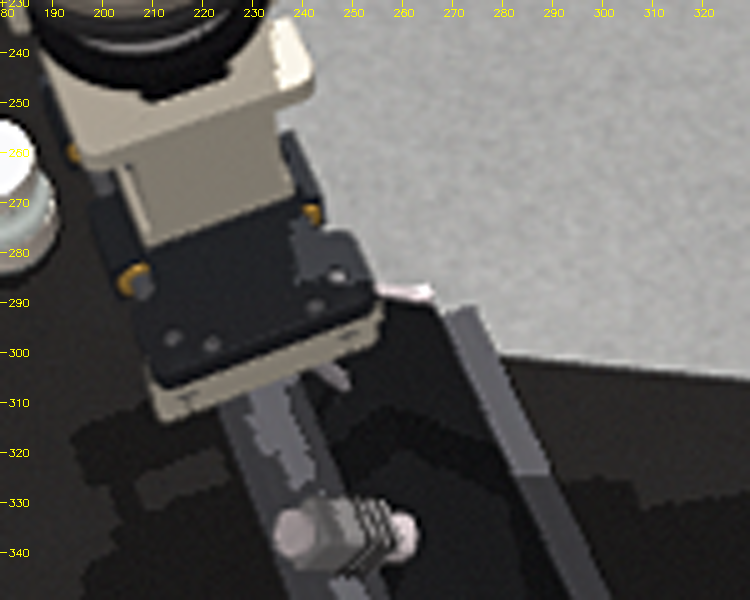

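View pics/t10.png

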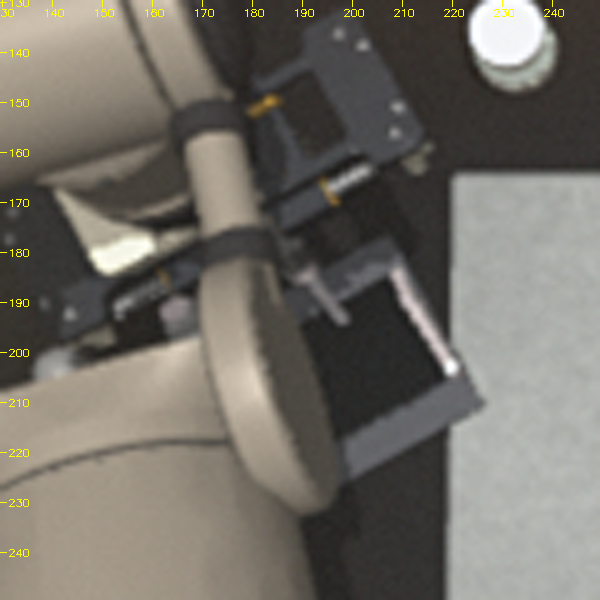

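The tip stays at the mouth (side (249,306)) while the shaft has clearly turned steeper. I'll carry on to vertical with a slight overshoot.

```bash
python3 -m creep '1 0.025 -0.01 0 0; 1 0.055 -0.018 0 0; 1 0.085 -0.024 0 0; 1 0.115 -0.03 0 0; 1 0.145 -0.035 0 0; 1 0.175 -0.037 0 0; 1 0.205 -0.039 0 0; 1 0.235 -0.04 0 0; 1 0.26 -0.04 0 0; 1 0.26 -0.04 0 0' 12
python3 -m creep '1 0 -0.02 0 0; 1 0 -0.06 0 0; 1 0 -0.12 0 0; 1 0 -0.19 0 0; 1 0 -0.26 0 0; 1 0 -0.33 0 0; 1 0 -0.4 0 0; 1 0 -0.45 0 0; 1 0 -0.48 0 0; 1 0 -0.48 0 0' 12
python3 -c "
from h import *
plan(.6671,.2962,.1505,-60.1)
crop('side','s11',180,210,330,350,4); crop('top','t11',130,130,250,250,5)"
```

```text
clock: 16.98
position: [0.5776, 0.2449, 0.1917]
tcp_rot: [0.183, -0.182, 0.683, -0.683]
contact_force: [0.4, 2.7, 0.3]
grip_width: 0.0224
clock: 17.82
position: [0.5781, 0.2445, 0.2894]
tcp_rot: [0.184, -0.181, 0.683, -0.683]
contact_force: [0.3, 0.0, -0.6]
grip_width: 0.022
pos [0.5781 0.2445 0.2894] jaw -60.12 tilt 0.29 -> units [-0.512  0.697 -0.003] roll -0.0 j6 1.33 t 17.82
```

View pics/s11.png

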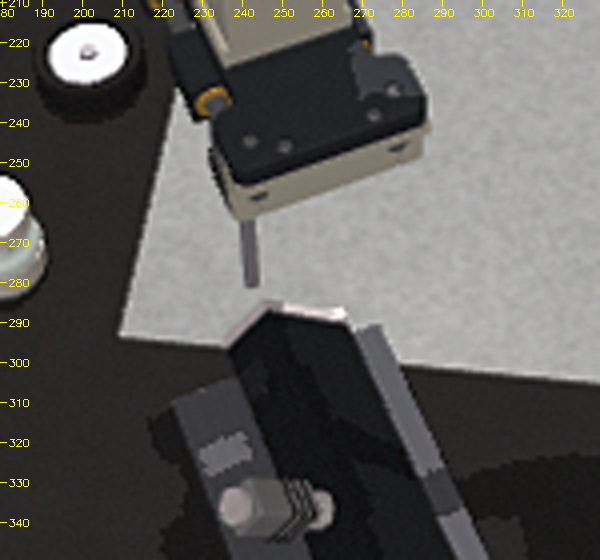

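View pics/t11.png

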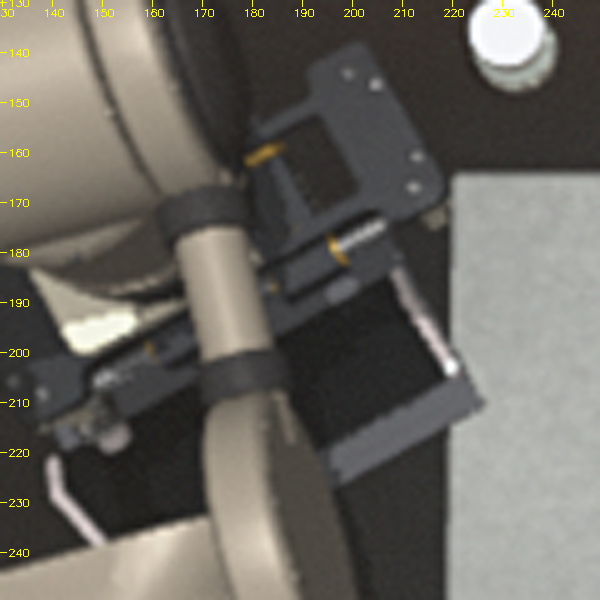

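The driver is out and hangs nearly vertical, tip at side (242.5,281.5) and shaft top at (241,265). I'll check the tilt against the projected vertical.

Run:
```python
from h import *
import pickle
s,t=pickle.load(open("c0.pkl","rb"))
p,r=tool(); xr=-r.as_matrix()[:,0]
for th in (-10,-5,0,5,10):
    a=np.radians(th); g=p+[0,0,.005]; ax=np.sin(a)*xr+np.cos(a)*np.array([0,0,1])
    print(th,proj(s,g-.1377*ax).round(1),proj(s,g-.11*ax).round(1))
print(tri); plan(.5172,-.2545,.126+.1327,-60)
```

```text
-10 [236.4 283.5] [237.8 274.6]
-5 [242.6 281.7] [242.8 273.2]
0 [248.7 279.6] [247.8 271.5]
5 [254.7 277.2] [252.7 269.6]
10 [260.7 274.6] [257.6 267.4]
<function tri at 0x7fee187bc900>
pos [0.5774 0.2445 0.2873] jaw -60.11 tilt 0.1 -> units [1.504 0.14  2.013] roll -0.001 j6 1.33 t 17.92
```

```bash
python3 -m creep '1 0 0 0 0; 1 0.02 0 0.03 0; 1 0.07 0 0.09 0; 1 0.13 0 0.17 0; 1 0.2 0 0.27 0; 1 0.28 0 0.37 0; 1 0.35 0 0.47 0; 1 0.42 0 0.56 0; 1 0.47 0 0.63 0; 1 0.5 0 0.67 0' 30
python3 -m creep '1 0.03 0 0.04 0; 1 0.08 0 0.1 0; 1 0.13 0 0.17 0; 1 0.19 0 0.25 0; 1 0.25 0 0.33 0; 1 0.31 0 0.41 0; 1 0.37 0 0.49 0; 1 0.42 0 0.56 0; 1 0.47 0 0.63 0; 1 0.5 0 0.67 0' 30
python3 -c "
from h import *
plan(.5172,-.2545,.2587,-60)"
```

```text
clock: 18.75
position: [0.5569, 0.0761, 0.2866]
tcp_rot: [-0.182, 0.182, -0.683, 0.683]
contact_force: [0.4, 0.5, -1.2]
grip_width: 0.0218
clock: 19.58
position: [0.5364, -0.0914, 0.2863]
tcp_rot: [-0.181, 0.182, -0.683, 0.683]
contact_force: [0.4, 0.3, -0.7]
grip_width: 0.022
pos [ 0.5364 -0.0914  0.2863] jaw -60.25 tilt 0.01 -> units [0.488 0.138 0.66 ] roll -0.003 j6 0.74 t 19.58
```

```bash
python3 -m creep '1 0.03 0 0.04 0; 1 0.08 0 0.1 0; 1 0.14 0 0.18 0; 1 0.21 0 0.28 0; 1 0.28 0 0.38 0; 1 0.35 0 0.48 0; 1 0.41 0 0.56 0; 1 0.46 0 0.62 0; 1 0.49 0 0.66 0; 1 0.49 0 0.66 0' 30
python3 -m creep '1 0 0 0 0; 1 0 0 0 0; 1 0 0 0 0; 1 0 0 0 0; 1 0 0 0 0; 1 0 0 0 0; 1 0 0 0 0; 1 0 0 0 0; 1 0 0 0 0; 1 0 0 0 0' 30
python3 -c "
from h import *
plan(.5172,-.2545,.2587,-60)
crop('side','s12',255,60,355,180,5); crop('top','t12',330,160,430,260,6)"
```

```text
clock: 20.42
position: [0.5165, -0.2561, 0.2859]
tcp_rot: [-0.181, 0.181, -0.683, 0.684]
contact_force: [-0.1, 0.4, -1.6]
grip_width: 0.0216
clock: 21.25
position: [0.5165, -0.2561, 0.286]
tcp_rot: [-0.181, 0.181, -0.683, 0.684]
contact_force: [-0.0, -0.1, -0.4]
grip_width: 0.0217
pos [ 0.5165 -0.2561  0.286 ] jaw -60.34 tilt 0.03 -> units [-0.007  0.136 -0.005] roll -0.004 j6 0.46 t 21.25
```

View pics/s12.png

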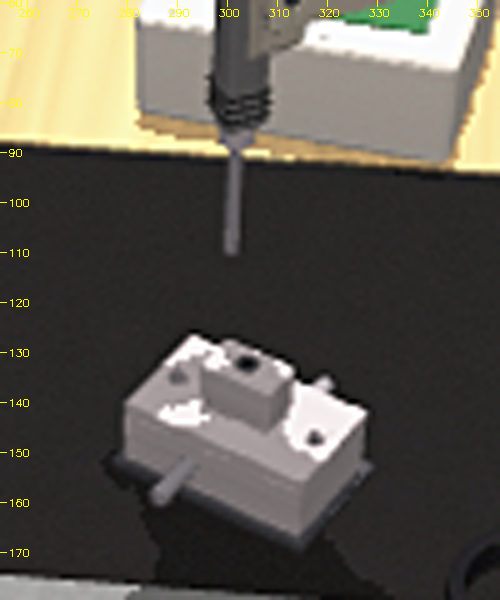

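View pics/t12.png

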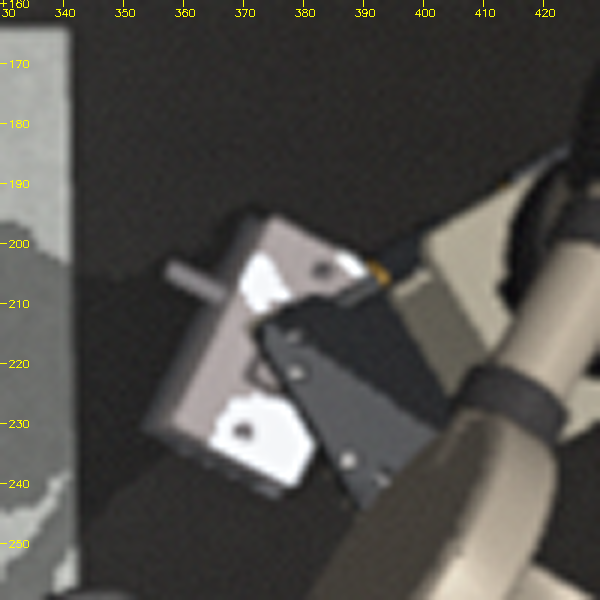

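The driver hangs over the cover: collar foot at side (301.6,88), tip at (300.3,109.8), handle axis around (302.7,64). The top view hides the tip behind the gripper. I'll estimate the tilt from the side view.

Run:
```python
from h import *
import pickle
s,t=pickle.load(open("c0.pkl","rb"))
p,r=tool(); M=r.as_matrix(); xr=-M[:,0]; print(xr,p)
for th in (-9,-6,-3,0,3):
    a=np.radians(th); g=p+[0,0,.005]; ax=np.sin(a)*xr+np.cos(a)*np.array([0,0,1])
    tip=g-.1377*ax
    print(th,"tip",proj(s,tip).round(1),"foot",proj(s,g-.0717*ax).round(1),"tip world",tip.round(4))
print("screw",proj(s,[.5172,-.2545,.076]))
```

```text
[ 8.69058367e-01  4.94709215e-01 -5.89211004e-04] [ 0.5165292  -0.2561598   0.28594077]
-9 tip [296.6 110.8] foot [301.   87.9] tip world [ 0.5352 -0.2455  0.1549]
-6 tip [299.3 110.4] foot [302.4  87.7] tip world [ 0.529 -0.249  0.154]
-3 tip [301.9 109.8] foot [303.9  87.4] tip world [ 0.5228 -0.2526  0.1534]
0 tip [304.6 109.1] foot [305.3  87.1] tip world [ 0.5165 -0.2562  0.1532]
3 tip [307.2 108.3] foot [306.7  86.6] tip world [ 0.5103 -0.2597  0.1534]
screw [303.44323251 133.06861229]
```

Run:
```python
from h import *
from scipy.optimize import least_squares
c=crop('side','s13',270,0,340,140,5)
g=cv2.cvtColor(c["pixels"],cv2.COLOR_RGB2GRAY).astype(int)
for v in (50,60,70,94,98,102,106,108,110,112): print(v,g[v,290:315].tolist())
print(atz(c,300.3,109.8,.1535),atz(c,303.5,132.3,.076))
```

```text
50 [251, 250, 250, 250, 251, 255, 255, 191, 39, 12, 27, 67, 94, 53, 57, 64, 73, 38, 36, 16, 26, 31, 32, 37, 37]
60 [250, 250, 250, 250, 250, 251, 255, 255, 46, 61, 69, 74, 76, 75, 76, 103, 109, 107, 108, 122, 126, 117, 35, 33, 58]
70 [147, 148, 147, 147, 147, 149, 151, 124, 57, 67, 70, 78, 74, 76, 88, 111, 105, 97, 97, 120, 120, 133, 148, 151, 153]
94 [38, 40, 40, 41, 41, 40, 41, 40, 37, 35, 57, 103, 96, 55, 35, 40, 40, 40, 39, 41, 39, 38, 38, 38, 38]
98 [40, 37, 39, 40, 41, 39, 42, 40, 37, 40, 67, 104, 95, 41, 38, 40, 40, 41, 40, 39, 40, 39, 39, 38, 40]
102 [40, 42, 41, 39, 40, 40, 39, 37, 39, 44, 81, 102, 92, 33, 39, 40, 40, 40, 42, 39, 40, 39, 41, 39, 41]
106 [38, 42, 40, 36, 39, 39, 38, 39, 36, 51, 102, 100, 89, 32, 40, 41, 41, 42, 39, 39, 37, 38, 39, 40, 41]
108 [40, 38, 40, 39, 39, 40, 40, 39, 36, 51, 101, 98, 73, 34, 38, 40, 40, 42, 39, 39, 39, 39, 39, 38, 41]
110 [38, 39, 39, 40, 40, 40, 39, 39, 37, 44, 79, 91, 63, 36, 39, 40, 40, 40, 39, 37, 38, 41, 39, 39, 41]
112 [39, 42, 40, 41, 39, 41, 41, 41, 40, 40, 39, 36, 38, 38, 40, 40, 38, 40, 41, 40, 39, 37, 42, 39, 39]
[ 0.5267453  -0.25200812  0.1535    ] [ 0.51731006 -0.25746704  0.076     ]
```

View pics/s13.png

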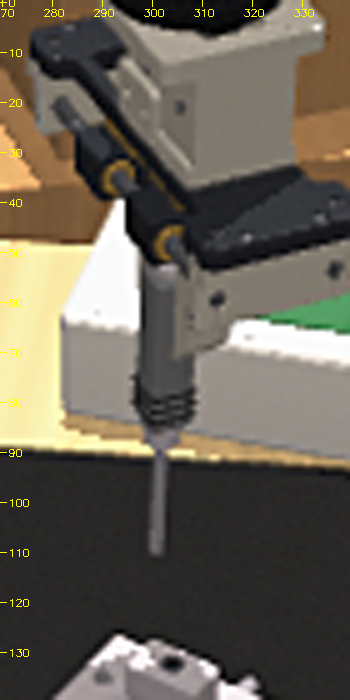

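From the tip and screw measured in the same camera, the tip is about 11 mm off along the rack's +x. That fits a lean of roughly 1–5°, inside the 11° limit. I'll shift by +0.05 tx and lower 27 mm.

```bash
python3 -m creep '1 0.005 0.01 -0.005 0; 1 0.015 0.03 -0.005 0; 1 0.025 0.055 -0.005 0; 1 0.035 0.08 -0.005 0; 1 0.045 0.1 -0.005 0; 1 0.05 0.12 -0.005 0; 1 0.05 0.135 -0.005 0; 1 0.05 0.135 -0.005 0; 1 0.05 0.135 -0.005 0; 1 0.05 0.135 -0.005 0' 30
python3 -m creep '1 0 0 0 0; 1 0 0 0 0; 1 0 0 0 0; 1 0 0 0 0; 1 0 0 0 0; 1 0 0 0 0; 1 0 0 0 0; 1 0 0 0 0; 1 0 0 0 0; 1 0 0 0 0' 30
python3 -c "
from h import *
c=crop('side','s14',265,30,345,160,5); crop('top','t14',330,160,430,260,6)
print(ctrl.sense()['qvel'].round(4),tool()[0])
z=tool()[0][2]+.005-.1372; print(z)
cv2.imwrite('pics/side_all.png',c['pixels'][:,:,::-1])"
```

```text
clock: 22.23
position: [0.5075, -0.2603, 0.2591]
tcp_rot: [-0.181, 0.181, -0.683, 0.684]
contact_force: [0.1, -1.2, -0.7]
grip_width: 0.0222
clock: 23.07
position: [0.5075, -0.2603, 0.2591]
tcp_rot: [-0.181, 0.181, -0.683, 0.684]
contact_force: [-0.4, 0.9, -0.9]
grip_width: 0.022
[-0.0008  0.0008  0.0008 -0.0012 -0.0018 -0.0008] [ 0.50748342 -0.26027233  0.25913866]
0.12693866154074207
```

View pics/s14.png

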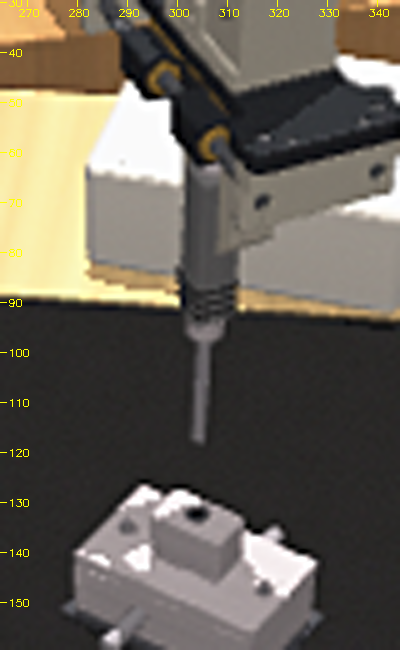

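View pics/side_all.png

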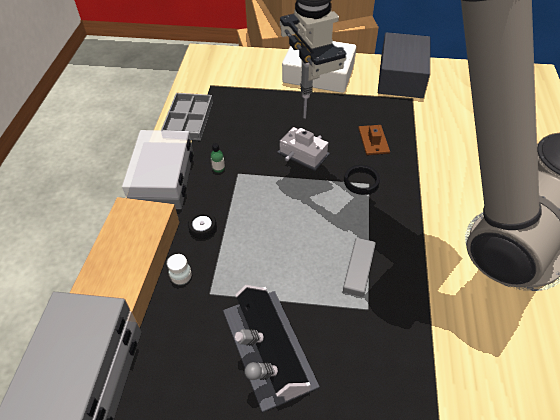

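Run:
```python
from h import *
import pickle
s,t=pickle.load(open("c0.pkl","rb"))
print(proj(s,[.5173,-.2575,.127]),atz(s,303.5,118,.127),atz(s,303.5,132.3,.076))
print(ctrl.sense()["clock"])
ctrl.finish_job()
```

```text
[304.01938893 116.97918087] [ 0.5182605  -0.25345136  0.127     ] [ 0.51731006 -0.25746704  0.076     ]
23.1667
the job is handed in; nothing more can be done
```

I seated the cover on the gearbox and let go of it, then drew the long driver out and turned it upright. I handed the job in at 23.2 s of the 64 s, still holding the driver at 30 N above the screw. The hand-in gives no verdict, so the results below are my own checks.

**How it was done:**
- **Cover:** I gripped it across the hump, lowered it onto both dowels, pressed it home and released it.
- **Driver:** I drew the shaft out until about 5 mm was left in the hole. I then moved the handle along an arc against the mouth of the hole, so the driver turned upright in the jaws. This was needed because the moves only allow a turn about the tool's own axis.

**Last checks:**
- **Cover:** it looks flush in both views, with both dowels showing in their holes.
- **Bit position:** about 4 mm sideways of the screw and 51 mm above it, from the side camera and the known driver length. The gripper hid the bit from the top camera.
- **Steadiness:** the arm was still, with joint speeds below 0.002 rad/s.
- **Surroundings:** the last side picture shows the other drivers and the bench items where they started, judged by eye.

**Where checks disagreed:**
- **Driver lean:** the slope of the shaft gave 1–2°, while the bit's position gave about 4.5° and the collar's about 7.5°. All are inside the 11° limit.
- **Cameras:** the two views differed by 2–5 mm in y.

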